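# Swing the hold-down arms over a violin fingerboard

## Task

Get the violin fingerboard ready for planing: with a fingertip, push each of the two wooden hold-down arms of the planing cradle round on its pivot until it points straight across the fingerboard, at right angles to its length. Only push the arms, do not pinch them; leave the fingerboard lying where it is and the other things on the bench undisturbed.

Things in the scene. Friction and masses are not known exactly. Their poses are not given: they have to be found in the camera images.
- cradle: wooden planing cradle fixed to the bench: a board 150 mm (its x) by 310 mm (its y), 20 mm thick, origin at the centre of its underside. The fingerboard lies along its y axis in the middle. Two brass pivot posts carry the hold-down arms: the near one at cradle x -48, y +55 mm, the far one at x +48, y -55 mm.
- fingerboard: violin fingerboard, a loose black tapered slab 270 mm long (its y, along the cradle), 42 to 25 mm wide, 10 mm thick, 90 g, lying on the cradle board between two 8 mm end stops; origin at the centre of its underside, so its top is 30 mm above the bench. To be left lying where it is.
- near_arm (a joint): angle of the near hold-down arm about its upright pivot (rad). 0 = pointing straight across the fingerboard (cradle +x); grows anticlockwise seen from above as it swings open towards the +y end of the cradle (1.57 = parallel to the fingerboard); it starts open, between 0.8 and 1.5; range -0.5 to 1.75, no stop or detent at 0. It stays where it is left; about 2 N at 70 mm from the pivot moves it.
- near_arm_pivot (a point): point on the pivot axis of the near arm, level with the arm's top (58 mm above the bench). A steel hub of 14 mm radius, and a brass nut up to 67 mm, stand there.
- near_arm_tip (a point): middle of the free end of the near arm on its top face, 106 mm from the pivot. The arm is a straight pale wooden bar 22 mm wide and 22 mm thick, its underside 36 mm and its top 58 mm above the bench, so it passes 6 mm over the fingerboard (a 3 mm cork pad hangs under it).
- far_arm (a joint): angle of the far hold-down arm about its upright pivot (rad). 0 = pointing straight across the fingerboard (cradle -x); grows anticlockwise seen from above as it swings open towards the -y end of the cradle (1.57 = parallel to the fingerboard); it starts open, between 0.8 and 1.5; range -0.5 to 1.75, no stop or detent at 0. It stays where it is left; about 2 N at 70 mm from the pivot moves it.
- far_arm_pivot (a point): point on the pivot axis of the far arm, level with the arm's top (58 mm above the bench). A steel hub of 14 mm radius, and a brass nut up to 67 mm, stand there.
- far_arm_tip (a point): middle of the free end of the far arm on its top face, 106 mm from the pivot. The arm is a straight pale wooden bar 22 mm wide and 22 mm thick, its underside 36 mm and its top 58 mm above the bench, so it passes 6 mm over the fingerboard (a 3 mm cork pad hangs under it).
- finger_plane: bystander: small brass finger plane, 22 x 48 x 30 mm, standing on a corner of the cradle board; origin at the centre of its underside
- bridge: bystander: pale wooden violin bridge lying flat on the opposite corner of the cradle board, about 36 x 37 x 6 mm; origin at the centre of its underside
- neck: bystander: loose violin neck with scroll, about 270 x 42 x 44 mm, lying on the bench to the robot's right; origin on its underside near the middle
- glue_jar: bystander: amber jar with a steel lid, 64 mm across, 80 mm tall, on the bench to the robot's left; origin at the centre of its underside
- mug: bystander: white mug, 76 mm across, 85 mm tall, on the bench to the robot's right; origin at the centre of its underside
- brush: bystander: glue brush lying on the bench to the robot's left; origin on its underside
- spool_clamp: bystander: small spool clamp (steel rod with two wooden discs), 110 mm long, 28 mm thick, lying beyond the cradle; origin at its underside

How it is judged:
At the end, for the whole second after the job is handed in: both hold-down arms are at rest within 0.17 rad (10 degrees) of straight across the fingerboard; the fingerboard lies flat and still within 15 mm of where it was; every bystander is within 40 mm of where it was (value of joint near_arm between -0.17 and 0.17 rad and velocity of joint near_arm between -0.05 and 0.05 rad/s and value of joint far_arm between -0.17 and 0.17 rad and velocity of joint far_arm between -0.05 and 0.05 rad/s and distance of fingerboard from where it was at the start of the episode below 0.015 m and linear speed of fingerboard below 0.02 m/s and angle between fingerboard's own z axis and vertical below 0.1 rad and distance of each of finger_plane, bridge, neck, glue_jar, mug, brush, spool_clamp from where it was at the start of the episode below 0.04 m); the robot touches nothing.
It fails at once if the fingerboard is lifted or shifted by more than 15 mm (distance of fingerboard from where it was at the start of the episode above 0.015 m).
It fails at once if the near arm is pinched: fingers press on both of its long sides at once (contact force between each of near_arm_c2, near_arm_c3 and the fingers above 2 N).
It fails at once if the far arm is pinched: fingers press on both of its long sides at once (contact force between each of far_arm_c2, far_arm_c3 and the fingers above 2 N).
It fails at once if a bystander is moved by more than 40 mm (distance of any of finger_plane, bridge, neck, glue_jar, mug, brush, spool_clamp from where it was at the start of the episode above 0.04 m).
It also fails if it takes over 48 s, if anything falls off the work surface, if the arm or the gripper's body presses on something with over 40 N, if the wrist force passes 120 N, or if a joint passes its speed limit or range.

## Robot

A 7-joint arm with a two-finger parallel gripper is mounted at the origin on the work surface. World frame = base frame: x ahead of the robot, y to its left, z up, the work surface at z = 0. Lengths are in m, angles in rad, forces in N, time in s.
With the tool pointing down it reaches from about 0.425 to 0.925 m from the base axis. Payload 6.8 kg.
Tool frame: the origin (TCP) lies on the front face of the gripper's body, between the roots of the fingers; the fingertips stand 73 mm ahead of it and the grasp point (between the pads) lies r.pinch_z ahead of it (r.pinch_z is the distance from the TCP to the grasp point, in m); z points along the fingers, y is the direction in which the jaws open and shut (so a half turn about z gives the same grasp; the last joint's range is limited). The gripper opens to 85 mm and grips with 20 to 120 N. Pads are 22 mm wide; open, the fingers measure 114 mm over their backs; the gripper's body (76 mm by 85 mm) begins 54 mm behind the grasp point. The pads swing forward as they close: fully open they stand 13 mm farther back than shut.
Start: joints at [1.111, 0.477, 0.022, 1.555, -0.011, 1.109, -0.083], TCP at [0.233, -0.634, 0.304] pointing down, gripper open.
Joint ranges: [-2.96, 2.96], [-0.34, 2.1], [-1.41, 1.46], [0.24, 2.44], [-1.37, 4.51], [0.17, 1.92], [-2.96, 2.96]. Speed limits (rad/s): [2.39, 2.39, 3.14, 3.14, 3.14, 3.14, 3.14].

## Interface

Orientations are given as a rotation vector (axis times angle).
In Python, from bench import readout, grab_frame, r, search_frame, masks_of, tip_of gives the robot as it stands.
- The arm moves only by the tool step_arm, never from a script. Its argument "commands" is a list of rows, each a list of 7 numbers: the shift along the tool's x, y, z as a fraction of full scale, then the turn, a rotation vector about the tool's x, y, z as a fraction of full scale, then the gripper's target within -1 to 1 (shut at 1, half-way at 0, fully open at -1). In form: [[tx, ty, tz, ax, ay, az, hand], ...]. A call has exactly 10 rows; each row is the pose to reach, as a shift and turn from the pose measured when the call began, along the tool's axes at that moment, turning the shorter way round; what a row does not reach only later rows make up. Full scale, the value 1, is 500 mm for a shift and 360 degrees for a turn. A row lasts 1/8 s, in which the tool goes at most 62.5 mm and 10.7 degrees, less where a joint would pass 70% of its speed; a pose out of reach is approached as far as the arm can. A call with a number of a shift or a turn outside -1 to 1 is refused whole. A call with a gripper value outside its range is refused whole. The fingers move at their own pace and stop on an object; "newtons" is the grip in N (left out, the last holds). Time passes only in rows, so rows that repeat a pose let the fingers close, or fill a call up. It gives the time, the measured TCP pose, the force and the opening at its end, in the units of the state.
- readout.get_obs(): the state, without advancing time (a new reading comes with each control period).
- grab_frame(name): name is "scene" or "top" or "wrist"; returns a dict with "img" (384x512x3 uint8, red, green, blue), "K" (3x3 intrinsics, pixels), "world_to_cam" (4x4, takes a point from world to camera coordinates). Camera axes: x right, y down, z forward; pixel columns grow to the right and rows downward; lengths in m; the calibration is good to about 2 mm. A picture is of the moment at which its call begins. There is no depth.
- r.hand_in(): hands the job in, once; it reports no verdict.
Trained networks look in a picture, given as the dict that the camera call returned (one of the last four; its "shot" number tells which), for a name from the list of things; names that differ only in an ending like _2 or _b are one class to them, and where a whole thing is asked for, a point or a joint stands for the part that bears it (a point fixed in the world has none). Each returns a list of dicts, best first, with "p" (0 to 1); they miss things now and then, are a little off and sometimes report something else, mostly with a low value. They report only what shows in the picture. A call takes as long as a camera call.
- search_frame(thing, picture): "extent" ([centre column, centre row, width, height] in pixels, round what is visible of it).
- masks_of(thing, picture): "pixels" (384x512 bool, what is visible of it) and "extent" ([centre column, centre row, width, height] in pixels, round what is visible of it).
- tip_of(thing, picture): "point" ([column, row] in pixels: a listed point, or the origin of a listed thing).
The state is a dict: "clock": time; "joints": joint angles; "qvel": joint speeds; "tau": joint torques, N m; "tcp_pos": TCP position; "orientation": TCP orientation; "contact_force": force on the tool from outside, world axes, zero at the start; "moment": the same for the moment, N m; "grip_width": finger opening in m.
Only numpy, scipy, OpenCV 4.12 (cv2) and the standard library are available. Lean on these libraries where they do the work, as an engineer would, in place of code of your own. Each camera call takes 0.05 s, during which the arm holds its last target. There are 200 camera calls.

## Working session

There is one attempt and no reset: what is moved stays moved. The work goes in short steps, Python scripts to look and compute and a tool call to move; the robot and the scene stay as the last step left them, time stands still between calls to the robot, and variables do not carry over. Pictures are saved under pics/ and viewed, about 8 in all and at most 12, crops included, and the job is handed in when it is done.

Besides the shell and the picture viewer there is one more tool, called after "Emit:" by a JSON object that holds its "api" and its "payload", one argument or row to a line. step_arm: Moves the arm, as the interface text tells. Its arguments: {"type":"object","properties":{"commands":{"type":"array"},"newtons":{"type":"number"}},"required":["commands"]}

```bash
mkdir -p pics; ls; cat > h.py <<'E'
import numpy as np, cv2
from bench import readout, grab_frame, r, search_frame, masks_of, tip_of
def ray_z(f,p,z):
    K=f["K"];T=f["world_to_cam"];R=T[:3,:3];c=-R.T@T[:3,3]
    d=R.T@np.linalg.inv(K)@np.array([p[0],p[1],1.]);return c+d*(z-c[2])/d[2]
def proj(f,P):
    T=f["world_to_cam"];q=f["K"]@(T[:3,:3]@np.array(P)+T[:3,3]);return q[:2]/q[2]
def save(f,n,s=1.5): cv2.imwrite(f"pics/{n}.png",cv2.resize(f["img"][:,:,::-1],None,fx=s,fy=s))
E
python3 - <<'E'
from h import *
o=readout.get_obs(); print({k:np.round(v,3) for k,v in o.items()}); print(r.pinch_z)
Z={"near_arm_pivot":.058,"near_arm_tip":.058,"far_arm_pivot":.058,"far_arm_tip":.058,"cradle":0,"fingerboard":.02,"finger_plane":0.02,"bridge":.02,"glue_jar":0,"mug":0,"neck":0,"spool_clamp":0,"brush":0}
for n in ["top","scene"]:
    f=grab_frame(n); save(f,n+"0")
    for t,z in Z.items():
        print(n,t,[(round(float(d["p"]),2),np.round(d["point"],0),np.round(ray_z(f,d["point"],z),3)[:2]) for d in tip_of(t,f)[:2]])
E
```

```text
pics
{'clock': np.float64(0.0), 'joints': array([ 1.111,  0.478,  0.022,  1.556, -0.011,  1.109, -0.083]), 'qvel': array([-0.   ,  0.002, -0.001,  0.   ,  0.   ,  0.   ,  0.001]), 'tau': array([ 0.0000e+00, -5.9645e+01,  1.6080e+00, -2.8119e+01,  1.3000e-02,
        9.0000e-03, -0.0000e+00]), 'tcp_pos': array([ 0.232, -0.633,  0.303]), 'orientation': array([-3.091e+00, -5.490e-01,  1.000e-03]), 'contact_force': array([-0.608, -0.276, -0.131]), 'moment': array([-0.021,  0.03 ,  0.049]), 'grip_width': np.float64(0.085)}
0.0539
top near_arm_pivot [(0.72, array([260., 216.]), array([ 0.469, -0.025]))]
top near_arm_tip [(0.7, array([235., 216.]), array([0.469, 0.069]))]
top far_arm_pivot [(0.56, array([293., 187.]), array([ 0.581, -0.156])), (0.2, array([272., 203.]), array([ 0.517, -0.074]))]
top far_arm_tip [(0.65, array([315., 192.]), array([ 0.558, -0.243])), (0.36, array([260., 213.]), array([ 0.48 , -0.027]))]
top cradle [(0.61, array([274., 203.]), array([ 0.525, -0.084]))]
top fingerboard [(0.55, array([276., 199.]), array([ 0.539, -0.093]))]
top finger_plane [(0.49, array([309., 
[... 846 characters left out ...]
.]), array([ 0.566, -0.253]))]
scene cradle [(0.82, array([230., 195.]), array([ 0.533, -0.091])), (0.18, array([405., 252.]), array([0.581, 0.442]))]
scene fingerboard [(0.74, array([230., 193.]), array([ 0.538, -0.091]))]
scene finger_plane [(0.55, array([194., 169.]), array([ 0.485, -0.222]))]
scene bridge []
scene glue_jar [(0.89, array([405., 255.]), array([0.588, 0.441]))]
scene mug [(0.79, array([122., 192.]), array([ 0.613, -0.412]))]
scene neck [(0.84, array([130., 125.]), array([ 0.364, -0.497])), (0.69, array([419., 196.]), array([0.383, 0.458]))]
scene spool_clamp [(0.68, array([259., 276.]), array([0.763, 0.064]))]
scene brush [(0.72, array([418., 195.]), array([0.38 , 0.454]))]
```

```bash
python3 - <<'E'
import cv2
a=cv2.imread("pics/top0.png");b=cv2.imread("pics/scene0.png")
c=a[200:380,300:570];c=cv2.resize(c,None,fx=2.96,fy=2.96,interpolation=cv2.INTER_CUBIC);cv2.imwrite("pics/topc.png",c[:600,:800])
cv2.imwrite("pics/scenec.png",cv2.resize(b[150:450,150:550],None,fx=2,fy=2))
E
```

```text
(no output)
```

View pics/topc.png

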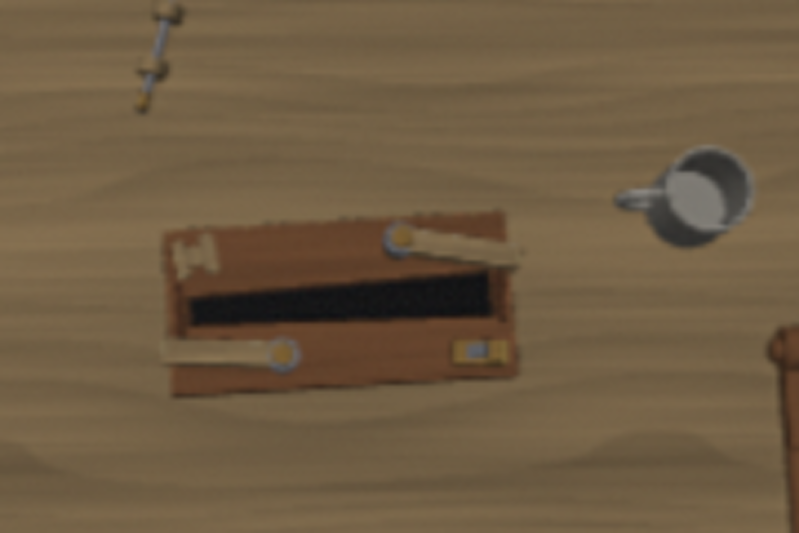

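View pics/scenec.png

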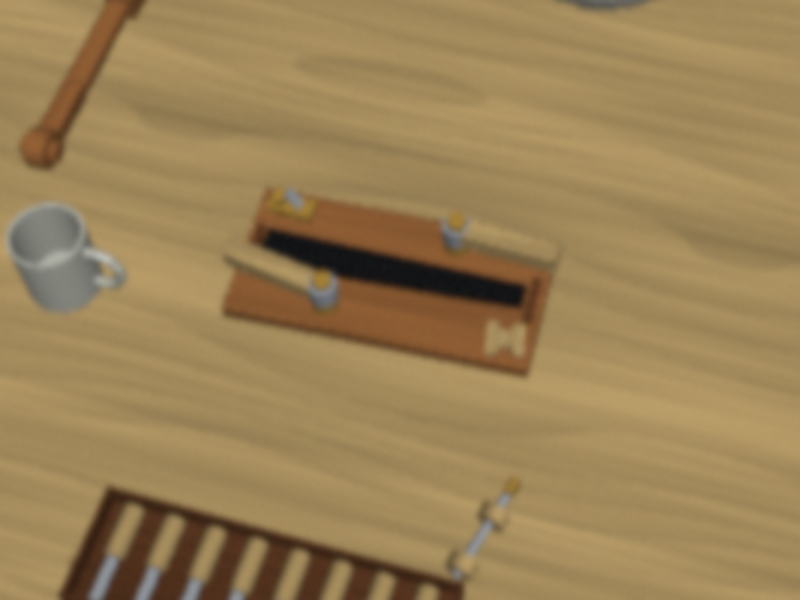

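The top view shows the near arm pointing left along +y, its pivot at crop (285,353). The far arm points right and slightly down, pivot at (400,238). The finger plane is at (480,351) and the bridge at (195,256). Next I'll fit the cradle pose and both arm angles from the two views.

```bash
cat > fit.py <<'E'
from h import *
from scipy.optimize import least_squares
def model(p):
    x,y,a,n,f=p; R=np.array([[np.cos(a),-np.sin(a)],[np.sin(a),np.cos(a)]])
    W=lambda c,z:np.r_[R@np.array(c)+[x,y],z]
    N=np.array([-.048,.055]);F=-N
    return {"near_arm_pivot":W(N,.058),"far_arm_pivot":W(F,.058),"near_arm_tip":W(N+.106*np.array([np.cos(n),np.sin(n)]),.058),
     "far_arm_tip":W(F-.106*np.array([np.cos(f),np.sin(f)]),.058),"cradle":W([0,0],0),"fingerboard":W([0,0],.02)}
def corners(p,z=.02):
    x,y,a=p[:3];R=np.array([[np.cos(a),-np.sin(a)],[np.sin(a),np.cos(a)]])
    return [np.r_[R@np.array([sx*.075,sy*.155])+[x,y],z] for sx,sy in((1,1),(1,-1),(-1,-1),(-1,1))]
E
python3 - <<'E'
from fit import *
import itertools
obs=[];cor=[]
for n in ["top","scene"]:
    f=grab_frame(n)
    for t in model([0]*5):
        d=tip_of(t,f)
        if d: obs.append((f,t,np.array(d[0]["point"])))
    m=masks_of("cradle",f)
    if m:
        M=m[0]["pixels"].astype(np.uint8)
        for s in ("fingerboard","finger_plane","bridge"):
            q=masks_of(s,f)
            if q: M|=q[0]["pixels"].astype(np.uint8)
        M=cv2.morphologyEx(M,cv2.MORPH_OPEN,np.ones((5,5)))
        c=max(cv2.findContours(M,cv2.RETR_EXTERNAL,cv2.CHAIN_APPROX_NONE)[0],key=cv2.contourArea)
        b=cv2.boxPoints(cv2.minAreaRect(c)) ; W=[ray_z(f,p,.02)[:2] for p in b]
        print(n,m[0]["p"],np.round(b),np.round(W,3).tolist())
        wp=np.float32([ray_z(f,p[0],.02)[:2] for p in c]);rr=cv2.minAreaRect(wp);print(rr)
def res(p):
    w=model(p);return np.concatenate([proj(f,w[t])-q for f,t,q in obs])
s=least_squares(res,[.53,-.09,.05,1.4,1.3],loss="soft_l1",f_scale=1.5)
print(np.round(s.x,3),np.round(s.fun.reshape(-1,2),1).tolist())
for k,v in model(s.x).items():print(k,np.round(v,3))
E
```

```text
top 0.81 [[234. 185.]
 [316. 180.]
 [318. 218.]
 [236. 222.]] [[0.599, 0.074], [0.614, -0.252], [0.463, -0.255], [0.448, 0.066]]
((0.5310153365135193, -0.09267522394657135), (0.15118178725242615, 0.32433873414993286), 2.7216744422912598)
scene 0.73 [[171. 205.]
 [181. 157.]
 [287. 179.]
 [277. 227.]] [[0.626, -0.243], [0.453, -0.277], [0.443, 0.061], [0.612, 0.075]]
((0.5340856313705444, -0.09626877307891846), (0.17048174142837524, 0.3254077136516571), 2.5743532180786133)
[ 0.529 -0.089  0.011  1.492  1.455] [[3.7, 0.5], [-3.5, -0.8], [-1.2, -1.0], [0.0, -0.9], [0.7, -1.5], [-1.1, 3.5], [1.2, 0.5], [0.2, -1.3], [0.7, -0.5], [0.5, -0.5], [-185.5, -2.6], [-3.3, 1.7]]
near_arm_pivot [ 0.481 -0.035  0.058]
far_arm_pivot [ 0.578 -0.144  0.058]
near_arm_tip [0.488 0.071 0.058]
far_arm_tip [ 0.567 -0.249  0.058]
cradle [ 0.529 -0.089  0.   ]
fingerboard [ 0.529 -0.089  0.02 ]
```

```bash
python3 - <<'E'
from fit import *
f=grab_frame("top")
P=lambda u,v:np.array([200+u/4.44,133.33+v/4.44])
ob={"near_arm_pivot":P(285,353),"near_arm_tip":P(163,352),"far_arm_pivot":P(401,238),"far_arm_tip":P(520,256)}
C=[P(163,232),P(505,212),P(518,376),P(172,395)]
def res(p):
    w=model(p);return np.concatenate([proj(f,w[t])-q for t,q in ob.items()]+[proj(f,a)-q for a,q in zip(corners(p),C)])
s=least_squares(res,[.53,-.09,.05,1.4,1.3]);p=s.x
print(np.round(p,3),np.round(s.fun.reshape(-1,2),1).tolist())
for k,v in model(p).items():print(k,np.round(v,3))
a=p[2];R=np.array([[np.cos(a),-np.sin(a)],[np.sin(a),np.cos(a)]])
for n,px,z in(("plane ctr top",P(480,351),.045),("bridge",P(195,256),.023)):
    w=ray_z(f,px,z)[:2];print(n,w,R.T@(w-p[:2]))
E
```

```text
[ 0.53  -0.094  0.048  1.49   1.362] [[-0.4, 0.3], [-0.4, -0.0], [0.1, 0.1], [0.3, 0.0], [-0.1, -0.4], [0.1, -0.4], [0.5, -0.1], [-0.1, 0.3]]
near_arm_pivot [ 0.479 -0.041  0.058]
far_arm_pivot [ 0.58  -0.147  0.058]
near_arm_tip [0.483 0.065 0.058]
far_arm_tip [ 0.563 -0.251  0.058]
cradle [ 0.53  -0.094  0.   ]
fingerboard [ 0.53  -0.094  0.02 ]
plane ctr top [ 0.48172493 -0.21385312] [-0.05361236 -0.11744637]
bridge [0.57267113 0.03540567] [0.04917737 0.12716645]
```

Emit:
{"api": "step_arm", "payload": {
  "commands": [
    [0.546,-0.512,0,0,0,0.0483,1],
    [0.546,-0.512,0,0,0,0.0483,1],
    [0.546,-0.512,0,0,0,0.0483,1],
    [0.546,-0.512,0,0,0,0.0483,1],
    [0.546,-0.512,0,0,0,0.0483,1],
    [0.546,-0.512,0,0,0,0.0483,1],
    [0.546,-0.512,0,0,0,0.0483,1],
    [0.546,-0.512,0,0,0,0.0483,1],
    [0.546,-0.512,0,0,0,0.0483,1],
    [0.546,-0.512,0,0,0,0.0483,1]
  ],
  "newtons": 30
}}

```text
clock: 3.8
tcp_pos: [0.4, -0.3005, 0.3038]
orientation: [3.141, 0.072, -0.0]
contact_force: [0.3, -0.2, 0.3]
grip_width: -0.0001
```

Emit:
{"api": "step_arm", "payload": {
  "commands": [
    [0.103,-0.664,0.1,0,0,0,1],
    [0.103,-0.664,0.2,0,0,0,1],
    [0.103,-0.664,0.2,0,0,0,1],
    [0.103,-0.664,0.2,0,0,0,1],
    [0.103,-0.664,0.2,0,0,0,1],
    [0.103,-0.664,0.2,0,0,0,1],
    [0.103,-0.664,0.2,0,0,0,1],
    [0.103,-0.664,0.2,0,0,0,1],
    [0.103,-0.664,0.2,0,0,0,1],
    [0.103,-0.664,0.2,0,0,0,1]
  ]
}}

```text
clock: 5.05
tcp_pos: [0.4364, 0.0324, 0.204]
orientation: [3.14, 0.068, 0.001]
contact_force: [0.5, 0.7, 0.7]
grip_width: -0.0
```

```bash
python3 - <<'E'
from fit import *
f=grab_frame("wrist")
p=[.53,-.094,.048,1.49,1.362]
im=f["img"].copy()
for k,v in model(p).items():
    q=proj(f,v);print(k,np.round(q))
    if abs(q).max()<2000: cv2.circle(im,tuple(int(i) for i in q),4,(255,0,0),1)
f["img"]=im;save(f,"w1")
E
```

```text
near_arm_pivot [360. 146.]
far_arm_pivot [544.  -2.]
near_arm_tip [217. 135.]
far_arm_tip [689.  34.]
cradle [405.  81.]
fingerboard [417.  80.]
```

View pics/w1.png

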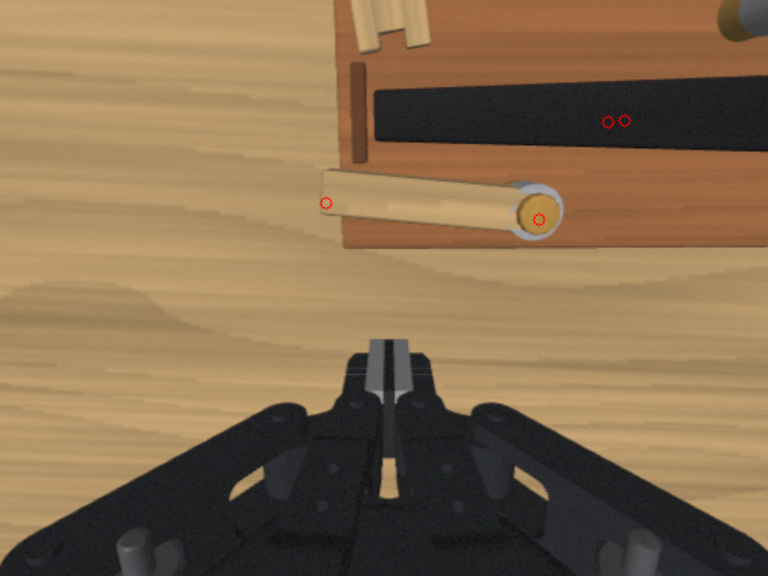

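The wrist view shows the model points within about 5 mm of the pivot (539,219) and the near arm's end (323,192), so the near arm starts at about 1.44. The fingertips, at (389,340), are clear of the arm. I'll descend and push.

Emit:
{"api": "step_arm", "payload": {
  "commands": [
    [0,0,0.1,0,0,0,1],
    [0,0,0.172,0,0,0,1],
    [0,0,0.172,0,0,0,1],
    [0.03,-0.002,0.172,0,0,0,1],
    [0.058,-0.0044,0.172,0,0,0,1],
    [0.072,-0.0055,0.172,0,0,0,1],
    [0.086,-0.0066,0.172,0,0,0,1],
    [0.101,-0.005,0.172,0,0,0,1],
    [0.116,-0.003,0.172,0,0,0,1],
    [0.116,-0.003,0.172,0,0,0,1]
  ]
}}

```text
clock: 6.35
tcp_pos: [0.4952, 0.0367, 0.1181]
orientation: [3.141, 0.069, 0.002]
contact_force: [-0.1, -0.1, 0.5]
grip_width: 0.0002
```

```bash
python3 - <<'E'
from fit import *
f=grab_frame("wrist");save(f,"w2");print(np.round(readout.get_obs()["contact_force"],1))
q=proj(f,[.479,-.041,.058]);print(q*1.5)
p=[.53,-.094,.048,1.0,1.362];print(proj(f,model(p)["near_arm_tip"])*1.5)
E
```

```text
[-0.5  1.2 -0.4]
[608.18428218 428.71520824]
[347.84697119 270.25181819]
```

View pics/w2.png

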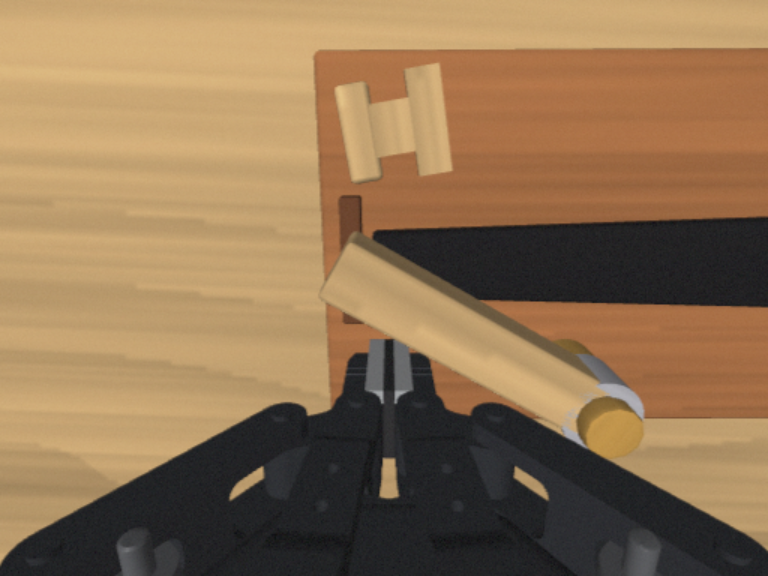

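The arm swung to about 1.0 as planned (end near (338,267)), and the fingerboard and bridge haven't moved. I'll keep following the arc.

Emit:
{"api": "step_arm", "payload": {
  "commands": [
    [0.0145,0.004,0,0,0,0,1],
    [0.0274,0.0098,0,0,0,0,1],
    [0.041,0.0174,0,0,0,0,1],
    [0.055,0.0262,0,0,0,0,1],
    [0.0676,0.0372,0,0,0,0,1],
    [0.0794,0.0492,0,0,0,0,1],
    [0.0892,0.063,0,0,0,0,1],
    [0.0984,0.0776,0,0,0,0,1],
    [0.1056,0.0936,0,0,0,0,1],
    [0.1056,0.0936,0,0,0,0,1]
  ]
}}

```text
clock: 7.65
tcp_pos: [0.5503, -0.0088, 0.1183]
orientation: [3.14, 0.067, 0.004]
contact_force: [0.1, -1.1, -0.2]
grip_width: -0.0001
```

```bash
python3 - <<'E'
from fit import *
f=grab_frame("wrist");save(f,"w3");print(np.round(readout.get_obs()["contact_force"],1))
for a in(.2,.1,0):
    m=model([.53,-.094,.048,a,1.362]);print(a,proj(f,m["near_arm_tip"])*1.5,proj(f,m["near_arm_pivot"])*1.5)
E
```

```text
[ 0.4 -1.9  1.3]
0.2 [412.02834384 289.37165866] [464.09126485 546.37779692]
0.1 [445.53891701 284.38146791] [464.09126485 546.37779692]
0 [479.43010665 282.57940031] [464.09126485 546.37779692]
```

View pics/w3.png

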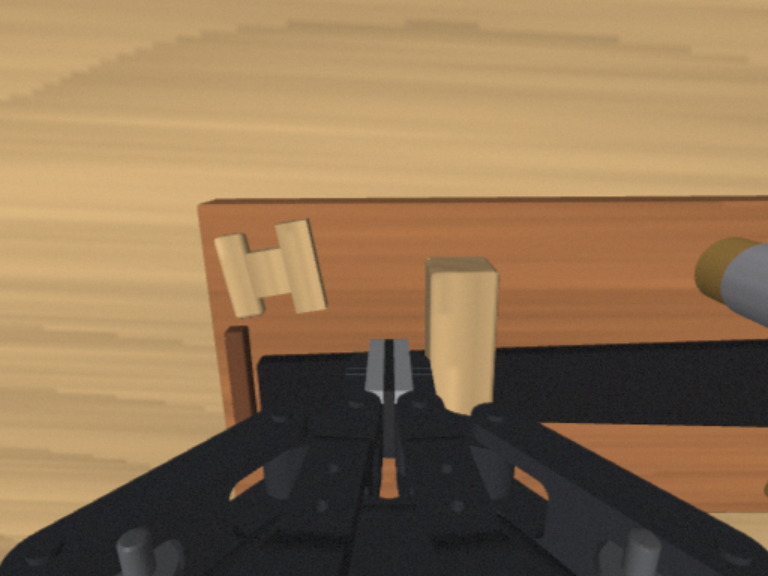

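The near arm's end sits at about (465,272), which puts it near 0.04 rad. The bridge and fingerboard are unmoved. I'll back off, lift and go round to the far arm.

Emit:
{"api": "step_arm", "payload": {
  "commands": [
    [0,-0.03,0,0,0,0,1],
    [0,-0.03,-0.08,0,0,0,1],
    [0,-0.03,-0.16,0,0,0,1],
    [0.13,0.1,-0.16,0,0,0,1],
    [0.13,0.25,-0.16,0,0,0,1],
    [0.13,0.35,-0.16,0,0,0,1],
    [0.13,0.432,-0.16,0,0,0,1],
    [0.13,0.432,-0.16,0,0,0,1],
    [0.13,0.432,-0.16,0,0,0,1],
    [0.13,0.432,-0.16,0,0,0,1]
  ]
}}

```text
clock: 8.95
tcp_pos: [0.6247, -0.2183, 0.1986]
orientation: [-3.14, -0.073, -0.004]
contact_force: [0.4, -0.6, 0.0]
grip_width: -0.0
```

```bash
python3 - <<'E'
from fit import *
o=readout.get_obs();d=o["tcp_pos"][:2]-[.53,-.094];c,s=np.cos(.048),np.sin(.048)
print("cradle xy mm",1e3*(c*d[0]+s*d[1]),1e3*(-s*d[0]+c*d[1]),o["tcp_pos"],o["orientation"])
f=grab_frame("top");m=cv2.resize(f["img"][133:254,200:380],None,fx=4.44,fy=4.44,interpolation=cv2.INTER_CUBIC)
cv2.imwrite("pics/t2.png",m[:,:,::-1])
E
```

```text
cradle xy mm 88.66537165367329 -128.74818921714058 [ 0.62474079 -0.2183456   0.19856466] [-3.13974011 -0.07322548 -0.00411888]
```

View pics/t2.png

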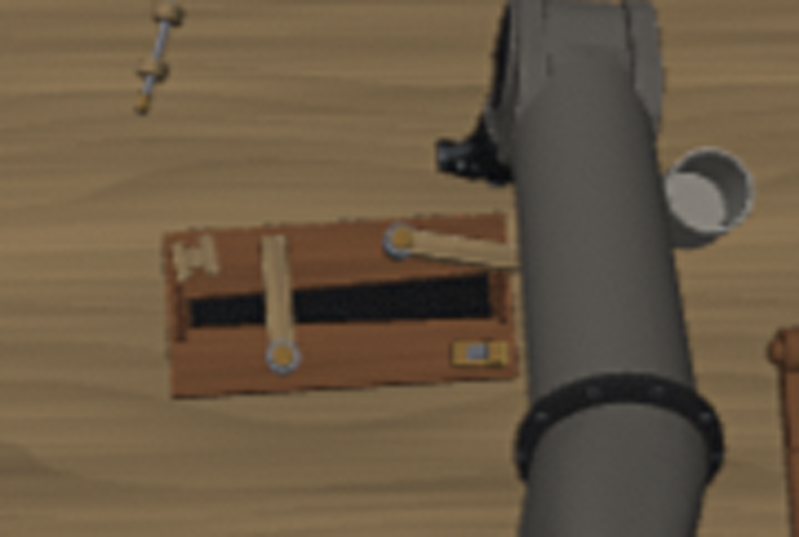

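The near arm now lies straight across, running from (284,355) to (275,237), parallel to the cradle end edge. I'll do the mirrored push on the far arm.

Emit:
{"api": "step_arm", "payload": {
  "commands": [
    [0,0,0.1,0,0,0,1],
    [0,0,0.161,0,0,0,1],
    [0,0,0.161,0,0,0,1],
    [-0.03,0.005,0.161,0,0,0,1],
    [-0.06,0.0084,0.161,0,0,0,1],
    [-0.0744,0.0096,0.161,0,0,0,1],
    [-0.0888,0.0106,0.161,0,0,0,1],
    [-0.1036,0.009,0.161,0,0,0,1],
    [-0.1184,0.007,0.161,0,0,0,1],
    [-0.1184,0.007,0.161,0,0,0,1]
  ]
}}

```text
clock: 10.25
tcp_pos: [0.5649, -0.2249, 0.1177]
orientation: [-3.14, -0.073, -0.002]
contact_force: [-0.7, -0.4, -0.2]
grip_width: -0.0
```

```bash
python3 - <<'E'
from fit import *
o=readout.get_obs();d=o["tcp_pos"][:2]-[.53,-.094];c,s=np.cos(.048),np.sin(.048)
print("cradle xy mm",1e3*(c*d[0]+s*d[1]),1e3*(-s*d[0]+c*d[1]),o["contact_force"])
f=grab_frame("scene");m=cv2.resize(f["img"][100:250,100:300],None,fx=4,fy=4,interpolation=cv2.INTER_CUBIC)
cv2.imwrite("pics/s2.png",m[:,:,::-1])
E
```

```text
cradle xy mm 28.614458587502565 -132.40904697543405 [-0.66598526 -0.43457098 -0.23714449]
```

View pics/s2.png

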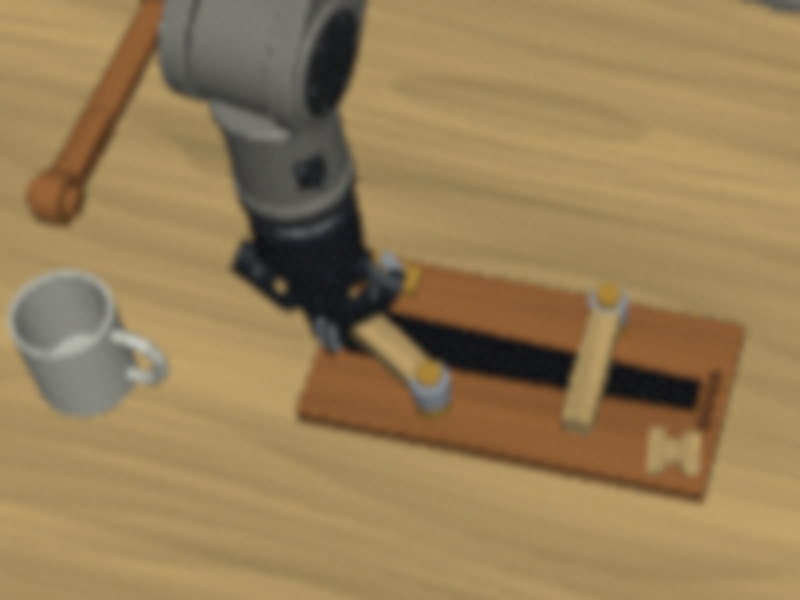

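The far arm is swinging as planned, now about 1.0, and the near arm hasn't moved. I'll finish the arc.

Emit:
{"api": "step_arm", "payload": {
  "commands": [
    [-0.0145,-0.004,0,0,0,0,1],
    [-0.0274,-0.0098,0,0,0,0,1],
    [-0.041,-0.0174,0,0,0,0,1],
    [-0.055,-0.0262,0,0,0,0,1],
    [-0.0676,-0.0372,0,0,0,0,1],
    [-0.0794,-0.0492,0,0,0,0,1],
    [-0.0892,-0.063,0,0,0,0,1],
    [-0.0984,-0.0776,0,0,0,0,1],
    [-0.106,-0.096,0,0,0,0,1],
    [-0.106,-0.096,0,0,0,0,1]
  ]
}}

```text
clock: 11.55
tcp_pos: [0.5093, -0.1782, 0.1175]
orientation: [-3.139, -0.075, 0.001]
contact_force: [-0.0, 1.1, 0.6]
grip_width: 0.0003
```

Emit:
{"api": "step_arm", "payload": {
  "commands": [
    [0,0.03,0,0,0,0,1],
    [0,0.03,-0.08,0,0,0,1],
    [0,0.03,-0.16,0,0,0,1],
    [0,0.1,-0.26,0,0,0,1],
    [0,0.2,-0.3,0,0,0,1],
    [0,0.3,-0.3,0,0,0,1],
    [0,0.4,-0.3,0,0,0,1],
    [0,0.4,-0.3,0,0,0,1],
    [0,0.4,-0.3,0,0,0,1],
    [0,0.4,-0.3,0,0,0,1]
  ]
}}

```text
clock: 12.8
tcp_pos: [0.5191, -0.377, 0.267]
orientation: [-3.138, -0.078, 0.001]
contact_force: [0.9, 0.8, 0.2]
grip_width: 0.0001
```

```bash
python3 - <<'E'
from fit import *
f=grab_frame("top");m=cv2.resize(f["img"][133:254,200:380],None,fx=4.44,fy=4.44,interpolation=cv2.INTER_CUBIC)
cv2.imwrite("pics/t3.png",m[:,:,::-1])
mm=model([.53,-.094,.048,0,0]); print({k:np.round((proj(f,v)-[200,133.3])*4.44) for k,v in mm.items()})
E
```

```text
{'near_arm_pivot': array([283., 354.]), 'far_arm_pivot': array([402., 238.]), 'near_arm_tip': array([276., 234.]), 'far_arm_tip': array([411., 358.]), 'cradle': array([339., 305.]), 'fingerboard': array([340., 302.])}
```

View pics/t3.png

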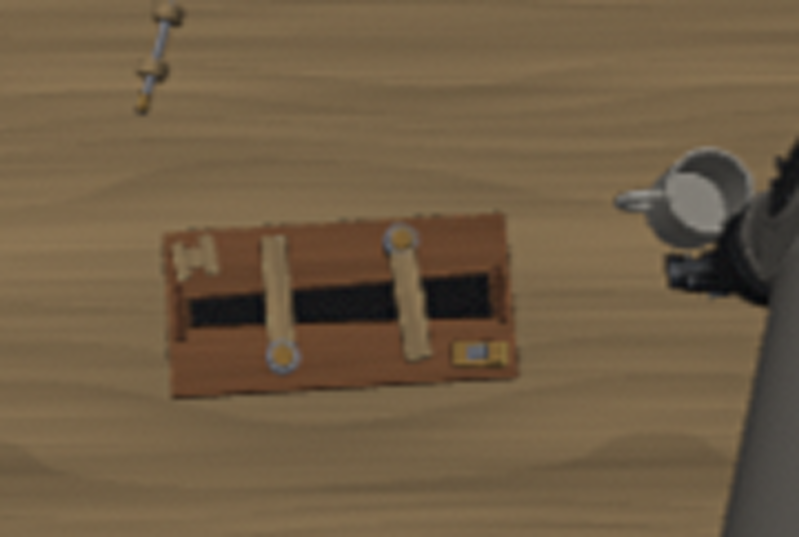

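Both arms lie across: the near end is at (275,236) against (276,234) predicted for 0, and the far end at (418,357) against (411,358), so about 0.06 rad. The fingerboard, plane, bridge, mug and clamp are where they were, and the robot is clear.

```bash
python3 -c "
from h import *
o=readout.get_obs();print(abs(o['qvel']).max(),o['contact_force']);print(r.hand_in())"
```

```text
0.003624240601684389 [ 0.34664839 -0.78071706  0.52626612]
the job is handed in; nothing more can be done
None
```

I pushed both hold-down arms round with the shut fingertips, each along an arc about its pivot and only from its outer side. Then I backed off, lifted clear and handed in at about 13 s.

The last top view, measured against the fitted cradle pose, puts the near arm about 0.01 rad from straight across and the far arm about 0.06 rad; the limit is 0.17. The fingerboard, finger plane, bridge, mug and spool clamp looked unmoved. The neck, jar and brush were outside that last picture and I did not check them again, but the arm never went down near them.

No check failed in the end. The networks' pivot points were up to about 4 pixels off in the top view, so I refitted the pose on points read from the picture, and the wrist view agreed with that to about 5 mm. The hand-in gave no verdict.

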